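# Tamp the solder charge level in the cold pot

### The job

The cold solder pot is heaped with loose solder nuggets: take the tamper from its tray by the black grip and tamp them down with its foot until all nine lie level in one layer on the pot's floor, then press the levelled charge firm with the foot, about 10 N held for half a second. The pot's lining is brittle and the nuggets jam, so go by feel, never load the foot with more than 25 N in the pot, and do not push the nuggets with the gripper. Finally set the tamper down upright in its seat in the tray, without dropping it, let go, and leave everything else on the bench where it is.

Things in the scene. Friction and masses are not known exactly. Their poses are not given: they have to be found in the camera images.
- pot: bench solder pot, cold, unplugged and bolted down: white box 150 x 150 mm, 90 mm high, open square crucible 92 x 92 mm in its top, walls 29 mm thick, crucible floor 42 mm above the underside (48 mm deep); a brass fill line runs round the crucible 30 mm above its floor. Origin at the centre of the underside, z up, -x is the front with dial and red switch; crucible sides lie along x and y.
- pot_floor (a point): centre of the crucible's floor, 42 mm above the pot's underside, axes as the pot's
- tamper: hand tamper standing upright: polished steel foot 50 x 50 x 8 mm, stem 14 mm thick, guard disc 52 mm across at 62 to 67 mm height, then a black square grip 30 x 30 mm from 67 to 123 mm height, sides parallel to the foot's; about 0.3 kg. Origin at the centre of the foot's underside, z up the stem.
- tamper_foot: the tamper's steel foot, rigid with it; same origin and axes as the tamper. The force it feels from nuggets, pot or tray is the tamping force.
- tamper_grip (a point): middle of the black grip, 98 mm above the foot's underside
- tray: fixed black tool tray 90 x 240 mm, floor 4 mm thick, rims 12 mm high. Origin at the centre of the underside; the long side lies along y. At +y a square seat for the tamper (66 x 65 mm inside), the rest is a trough with the skimmer.
- tray_seat (a point): centre of the seat's floor, 82.5 mm from the tray's centre along its +y and 4 mm above its underside; the tamper stands here
- skimmer: dross skimmer, wooden handle and 42 mm steel disc, 136 mm long, lying in the tray's trough; bystander
- pot_lid: steel pot lid 112 x 112 mm with black knob, lying on the bench; bystander
- tape: roll of blue-grey tape, 90 mm across, 24 mm high; bystander
- dispenser: teal square pump dispenser 62 x 62 mm, 106 mm high; bystander
- nugget1: silvery cast solder nugget, 65 g: 26 mm across its round 8 mm high waist, 22 mm high, flat 16 mm faces top and bottom, conical flanks; origin at its centre, z its axis. Starts on the crucible floor. There is room for all nine in one layer; their tops then stand 22 mm above the crucible floor.
- nugget2: silvery cast solder nugget, 65 g: 26 mm across its round 8 mm high waist, 22 mm high, flat 16 mm faces top and bottom, conical flanks; origin at its centre, z its axis. Starts on the crucible floor.
- nugget3: silvery cast solder nugget, 65 g: 26 mm across its round 8 mm high waist, 22 mm high, flat 16 mm faces top and bottom, conical flanks; origin at its centre, z its axis. Starts perched between neighbours, flat top 33 to 38 mm above the crucible floor; pressed, it wedges them apart (4 to 15 N on the foot, in stops and starts; press again if it jams) until it reaches the floor.
- nugget4: silvery cast solder nugget, 65 g: 26 mm across its round 8 mm high waist, 22 mm high, flat 16 mm faces top and bottom, conical flanks; origin at its centre, z its axis. Starts on the crucible floor.
- nugget5: silvery cast solder nugget, 65 g: 26 mm across its round 8 mm high waist, 22 mm high, flat 16 mm faces top and bottom, conical flanks; origin at its centre, z its axis. Starts on the crucible floor.
- nugget6: silvery cast solder nugget, 65 g: 26 mm across its round 8 mm high waist, 22 mm high, flat 16 mm faces top and bottom, conical flanks; origin at its centre, z its axis. Starts perched between neighbours, flat top 33 to 38 mm above the crucible floor; pressed, it wedges them apart (4 to 15 N on the foot, in stops and starts; press again if it jams) until it reaches the floor.
- nugget7: silvery cast solder nugget, 65 g: 26 mm across its round 8 mm high waist, 22 mm high, flat 16 mm faces top and bottom, conical flanks; origin at its centre, z its axis. Starts on the crucible floor.
- nugget8: silvery cast solder nugget, 65 g: 26 mm across its round 8 mm high waist, 22 mm high, flat 16 mm faces top and bottom, conical flanks; origin at its centre, z its axis. Starts on the crucible floor.
- nugget9: silvery cast solder nugget, 65 g: 26 mm across its round 8 mm high waist, 22 mm high, flat 16 mm faces top and bottom, conical flanks; origin at its centre, z its axis. Starts perched between neighbours, flat top 33 to 38 mm above the crucible floor; pressed, it wedges them apart (4 to 15 N on the foot, in stops and starts; press again if it jams) until it reaches the floor.
Mind the look-alikes: they are no part of the job. What is shaped like the tamper but blue is not meant.

How it is judged (in metres and radians):
On the way:
1. with all nine nuggets level, the tamper's foot presses them in the pot with more than 7 N for 0.3 s (z of nugget1 in the frame of pot_floor between 0.005 and 0.0155 m and horizontal distance between each of nugget1, nugget2, nugget3, nugget4, nugget5, nugget6, nugget7, nugget8, nugget9 and pot_floor below 0.062 m and z of nugget2 in the frame of pot_floor between 0.005 and 0.0155 m and z of nugget3 in the frame of pot_floor between 0.005 and 0.0155 m and z of nugget4 in the frame of pot_floor between 0.005 and 0.0155 m and z of nugget5 in the frame of pot_floor between 0.005 and 0.0155 m and z of nugget6 in the frame of pot_floor between 0.005 and 0.0155 m and z of nugget7 in the frame of pot_floor between 0.005 and 0.0155 m and z of nugget8 in the frame of pot_floor between 0.005 and 0.0155 m and z of nugget9 in the frame of pot_floor between 0.005 and 0.0155 m and contact force between tamper_foot and anything else above 7 N and z of tamper_foot in the frame of pot_floor between 0.018 and 0.032 m and horizontal distance between tamper_foot and pot_floor below 0.04 m), for 0.3 s.
At the end, for the whole second after the job is handed in: all nine nuggets lie in one layer in the crucible (each centre 5 to 15.5 mm above its floor), and the tamper stands upright (within 0.06 rad), released and still, on the floor of its seat in the tray, within 12 mm of the seat's centre (z of nugget1 in the frame of pot_floor between 0.005 and 0.0155 m and horizontal distance between each of nugget1, nugget2, nugget3, nugget4, nugget5, nugget6, nugget7, nugget8, nugget9 and pot_floor below 0.062 m and z of nugget2 in the frame of pot_floor between 0.005 and 0.0155 m and z of nugget3 in the frame of pot_floor between 0.005 and 0.0155 m and z of nugget4 in the frame of pot_floor between 0.005 and 0.0155 m and z of nugget5 in the frame of pot_floor between 0.005 and 0.0155 m and z of nugget6 in the frame of pot_floor between 0.005 and 0.0155 m and z of nugget7 in the frame of pot_floor between 0.005 and 0.0155 m and z of nugget8 in the frame of pot_floor between 0.005 and 0.0155 m and z of nugget9 in the frame of pot_floor between 0.005 and 0.0155 m and horizontal distance between tamper and tray_seat below 0.012 m and z of tamper in the frame of tray_seat below 0.003 m and angle between tamper's own z axis and vertical below 0.06 rad and linear speed of tamper below 0.02 m/s); the robot touches nothing.
It fails at once if at the pot, the tamper's foot is loaded with more than 25 N (against nuggets, crucible or rim) (contact force between tamper_foot and anything else above 25 N and horizontal distance between tamper_foot and pot_floor below 0.12 m).
It fails at once if the tamper is dropped into its seat (moves faster than 0.45 m/s within 30 mm of the seat's floor) (linear speed of tamper above 0.45 m/s and z of tamper in the frame of tray_seat below 0.03 m and horizontal distance between tamper and tray_seat below 0.05 m).
It fails at once if the gripper's fingers push a nugget (contact force between the fingers and nugget1 above 0.5 N or contact force between the fingers and nugget2 above 0.5 N or contact force between the fingers and nugget3 above 0.5 N or contact force between the fingers and nugget4 above 0.5 N or contact force between the fingers and nugget5 above 0.5 N or contact force between the fingers and nugget6 above 0.5 N or contact force between the fingers and nugget7 above 0.5 N or contact force between the fingers and nugget8 above 0.5 N or contact force between the fingers and nugget9 above 0.5 N).
It fails at once if the skimmer, lid, tape or dispenser is moved by more than 20 mm (distance of any of skimmer, pot_lid, tape, dispenser from where it was at the start of the episode above 0.02 m).
It also fails if it takes over 72 s, if anything falls off the work surface, if the arm or the gripper's body presses on something with over 40 N, if the wrist force passes 120 N, or if a joint passes its speed limit or range.

### The arm

A 7-joint arm with a two-finger parallel gripper is mounted at the origin on the work surface. World frame = base frame: x ahead of the robot, y to its left, z up, the work surface at z = 0. Lengths are in mm, angles in rad, forces in N, time in s.
With the tool pointing down it reaches from about 400 to 900 mm from the base axis. Payload 5.5 kg.
Tool frame: the origin (TCP) lies midway between the tips of the shut fingers; the grasp point (between the pads) lies 19 mm behind it; z points along the fingers, y is the line along which they close (so a half turn about z gives the same grasp; the last joint's range is limited). The gripper opens to 92 mm and grips with 3 to 60 N. Pads are 19 mm wide; open, the fingers measure 130 mm over their backs; the gripper's body (75 mm by 190 mm) begins 47 mm behind the grasp point.
Start: joints at [-0.874, 0.501, -0.427, 1.55, 0.221, 1.138, -0.21], TCP at [273.173, 589.81, 226.729] pointing down, gripper open.
Joint ranges: [-2.88, 2.88], [-0.31, 2.03], [-1.54, 1.56], [0.2, 2.42], [-1.41, 4.55], [0.19, 2.02], [-2.57, 2.57]. Speed limits (rad/s): [2.57, 2.57, 3.14, 3.14, 3.14, 3.14, 3.14].

### API

Orientations are given as a unit quaternion [w, x, y, z].
In Python, from bench import * gives the robot as it stands. The module is installed in compiled form; this text tells all that it offers.
- The arm moves only by the shell command python3 -m creep 'ROWS' [FORCE]. ROWS is JSON, a list of rows, each a list of 7 numbers: the shift along the tool's x, y, z in m, then the turn, a rotation vector about the tool's x, y, z in rad, then the opening, from -1 (shut) to 1 (fully open), so that 0 is half open. A call has 1 to 5 rows; each row shifts and turns the commanded pose from where the row before left it, along the tool's axes as they then stand; what a row does not reach is not made up. A row lasts 1/12 s, in which the tool goes at most 41.7 mm and 7.16 degrees, less where a joint would pass 70% of its speed; a pose out of reach is approached as far as the arm can. A call is refused whole if a number of a shift passes 0.0417 or a number of a turn 0.125, either way. A call with a gripper value outside its range is refused whole. The fingers move at their own pace and stop on an object; FORCE is the grip in N (left out, the last holds). Time passes only in rows, so rows that do not move let the fingers close. It gives the time, the measured TCP pose, the force, the opening and the grip force at its end, in the units of the state.
- state(): the state, without advancing time (a new reading comes with each control period).
- grab_frame(name): name is "scene" or "top" or "wrist"; returns the picture (400x640x3 uint8, red, green, blue); there is no depth.
- camera_params(name): a dict with "fovy" (degrees; the focal length in pixels is half the picture's height over the tangent of half this angle, whatever the lens; pixels are square), "cx", "cy" (the principal point, pixels), "origin" and "attitude" of the camera in the world. Camera axes: x right, y down, z forward; pixel columns grow to the right and rows downward; lengths in mm; the calibration is good to about 2 mm. A picture is of the moment at which its call begins: read the wrist's pose just before it. camera_params takes no time and is no camera call; for the wrist camera it gives the pose at the moment of the call.
- close_job(): hands the job in; it is judged then, once.
The state is a dict: "t": time; "qpos": joint angles; "qd": joint speeds; "effort": joint torques, N m; "position": TCP position; "eef_rot": TCP orientation; "wrist_force": force on the tool from outside, world axes, zero at the start; "moment": the same for the moment, N m; "opening": finger opening in mm; "grasp_force": force on a finger pad.
Only numpy, scipy, OpenCV 4.12 (cv2) and the standard library are available. Lean on these libraries where they do the work, as an engineer would, in place of code of your own. Each camera call takes 0.05 s, during which the arm holds its last target. There are 200 camera calls.

## Working session

There is one attempt and no reset: what is moved stays moved. The work goes in short steps, Python scripts to look and compute and a shell command to move; the robot and the scene stay as the last step left them, time stands still between calls to the robot, and variables do not carry over. Pictures are saved under pics/ and viewed, at most 10 in all, crops included, and the job is handed in when it is done.

```bash
mkdir -p pics; cat > h.py <<'E'
from bench import *
import numpy as np, cv2
from scipy.spatial.transform import Rotation as R
def rot(q): return R.from_quat([q[1],q[2],q[3],q[0]]).as_matrix()
def att(a):
    a=np.array(a,float); return a if a.shape==(3,3) else rot(a)
def ray(cp,u,v):
    f=200/np.tan(np.radians(cp["fovy"]/2))
    return att(cp["attitude"])@np.array([(u-cp["cx"])/f,(v-cp["cy"])/f,1.])
def at_z(cp,u,v,z):
    o=np.array(cp["origin"],float); d=ray(cp,u,v); return o+d*(z-o[2])/d[2]
def proj(cp,p):
    f=200/np.tan(np.radians(cp["fovy"]/2))
    c=att(cp["attitude"]).T@(np.array(p,float)-np.array(cp["origin"])); return c[:2]/c[2]*f+[cp["cx"],cp["cy"]]
E
python3 - <<'E'
from h import *
for n in ("scene","top","wrist"):
    print(n,camera_params(n)); cv2.imwrite(f"pics/{n}0.png",grab_frame(n)[...,::-1])
s=state();print(s)
E
```

```text
scene {'fovy': 45.95217875354726, 'cx': 315.5858700676552, 'cy': 198.58015720911442, 'origin': array([1604.68785575,  173.6976307 , 1010.78348196]), 'attitude': array([-0.26397648,  0.58004115,  0.70743345, -0.30562493])}
top {'fovy': 45.645833058876285, 'cx': 318.9189994619377, 'cy': 195.39112327701085, 'origin': array([ 442.99746976,   -6.70654387, 1529.08418838]), 'attitude': array([ 0.0364303 , -0.70546093,  0.7070578 , -0.03266456])}
wrist {'fovy': 60.55338131822467, 'cx': 314.8080539609402, 'cy': 201.86620897152866, 'origin': array([213.39599708, 616.52751935, 383.05171471]), 'attitude': array([0.10511894, 0.83608226, 0.53435802, 0.06616621])}
{'t': 0.15, 'qpos': array([-0.87381696,  0.5016645 , -0.42679901,  1.55119429,  0.22078459,
        1.13829267, -0.21029561]), 'qd': array([-1.43175703e-03, -2.06494943e-03, -4.34705327e-04, -3.54623616e-03,
        4.70890579e-04, -3.92512440e-05, -3.20440580e-04]), 'effort': array([-5.88533847e-03, -5.67102528e+01, -5.82518175e+00, -2.79455280e+01,
       -6.87766727e-02,  2.65616417e-02,  7.01878048e-05]), 'position': array([273.01200515, 589.29473142, 225.90038926]), 'eef_rot': array([-1.95481039e-04,  2.15188905e-01,  9.76572148e-01, -7.33107685e-04]), 'wrist_force': array([-0.69943381,  0.01039983,  0.16380213]), 'moment': array([-0.05972466,  0.02853805, -0.00766393]), 'grasp_force': 0.0, 'opening': 91.39638405781021}
```

View pics/top0.png

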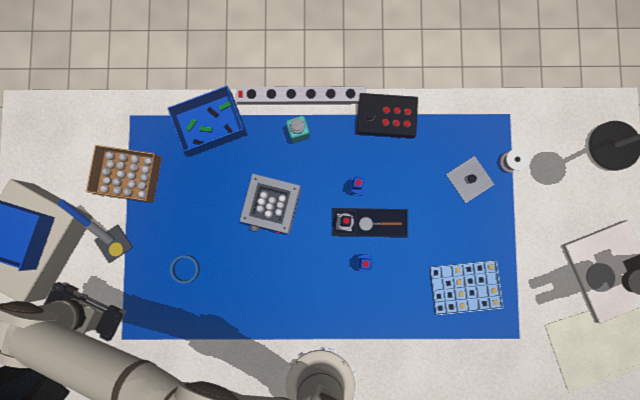

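View pics/scene0.png

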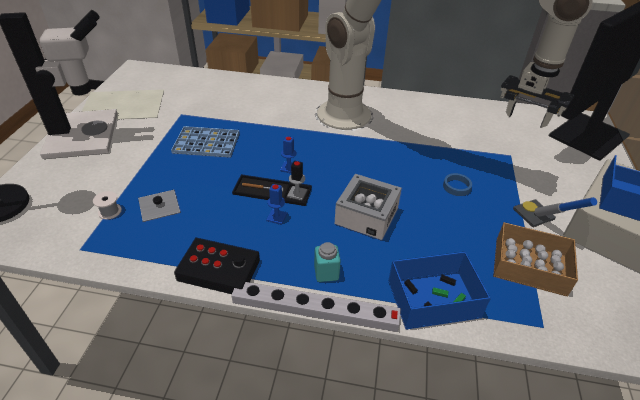

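The top view has the tray at (370,222), with the real tamper (red cap, steel foot) at its left end near (345,222). The blue look-alikes are at (357,185) and (364,264), and the pot is at (270,204). Next I'll enlarge the tray and pot.

```bash
python3 - <<'E'
from h import *
i=cv2.imread("pics/top0.png")
c=i[165:275,230:430]; cv2.imwrite("pics/topc.png",cv2.resize(c,None,fx=4,fy=4,interpolation=cv2.INTER_CUBIC))
E
```

```text
(no output)
```

View pics/topc.png

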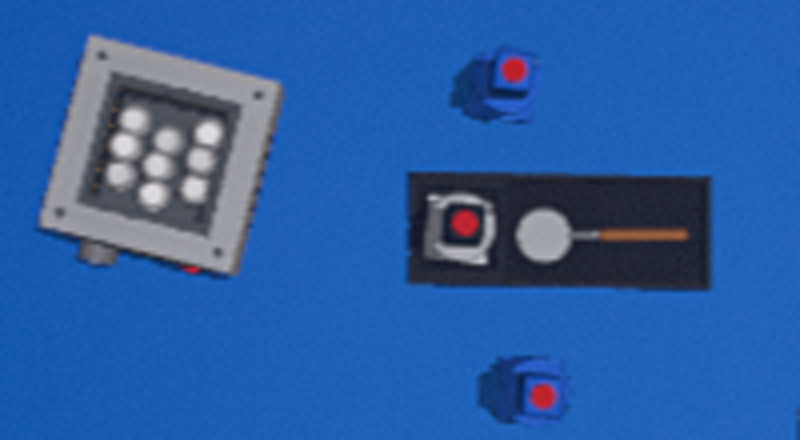

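```bash
python3 - <<'E'
from h import *
cp=camera_params("top")
def P(l,z): return np.array([at_z(cp,230+(u+.5)/4-.5,165+(v+.5)/4-.5,z) for u,v in l])
for n,l,z in (("pot",[(90,37),(282,83),(235,275),(40,228)],90),("tray",[(408,173),(711,178),(710,290),(408,283)],12),("cap",[(465,222)],125),("blue",[(513,69),(543,396)],125)):
    p=P(l,z); print(n,p.round(1)[:,:2].tolist(),p.mean(0).round(1))
    if len(p)==4:
        for k in range(4): 
            d=p[(k+1)%4]-p[k]; print(np.linalg.norm(d).round(1),np.degrees(np.arctan2(d[1],d[0])).round(1))
s=state(); print(rot(s["eef_rot"]).round(3))
E
```

```text
pot [[650.8, 205.0], [615.0, 58.1], [469.1, 93.3], [504.9, 241.2]] [559.9 149.4  90. ]
151.2 -103.7
150.1 166.4
152.1 76.4
150.3 -13.9
tray [[551.6, -39.3], [547.0, -281.3], [457.9, -278.7], [463.9, -38.9]] [ 505.1 -159.6   12. ]
242.0 -91.1
89.2 178.3
239.9 88.6
87.7 -0.3
cap [[507.1, -78.8]] [507.1 -78.8 125. ]
blue [[620.8, -115.4], [379.8, -134.9]] [ 500.3 -125.1  125. ]
[[-0.907  0.42  -0.001]
 [ 0.42   0.907 -0.001]
 [ 0.    -0.002 -1.   ]]
```

```bash
python3 -m creep '[[0,0,0,0,0,-0.0986,1],[0,0,0,0,0,-0.0986,1],[-0.03,-0.0256,0,0,0,0,1],[-0.03,-0.0256,0,0,0,0,1],[-0.03,-0.0256,0,0,0,0,1]]'
python3 -m creep '[[-0.03,-0.0256,0,0,0,0,1],[-0.03,-0.0256,0,0,0,0,1],[-0.03,-0.0256,0,0,0,0,1],[-0.03,-0.0256,0,0,0,0,1],[-0.03,-0.0256,0,0,0,0,1]]'
python3 -m creep '[[-0.03,-0.0256,0,0,0,0,1],[-0.03,-0.0256,0,0,0,0,1],[-0.03,-0.0256,0,0,0,0,1],[-0.03,-0.0256,0,0,0,0,1],[-0.03,-0.0256,0,0,0,0,1]]'
python3 -m creep '[[-0.03,-0.0256,0,0,0,0,1],[0,0,0,0,0,0,1],[0,0,0,0,0,0,1]]'
python3 - <<'E'
from h import *
print(state()["position"]); cp=camera_params("wrist"); print(cp["origin"],att(cp["attitude"])[:,2].round(3))
i=grab_frame("wrist")[...,::-1]; cv2.imwrite("pics/w1.png",i)
u,v=proj(cp,[560,149.4,80]).astype(int);print(u,v)
x0=max(0,u-100);y0=max(0,v-100); print(x0,y0)
cv2.imwrite("pics/w1c.png",cv2.resize(i[y0:y0+200,x0:x0+200],None,fx=3,fy=3,interpolation=cv2.INTER_CUBIC))
E
```

```text
t: 0.57
position: [342.5, 493.1, 226.1]
eef_rot: [-0.0, 0.117, 0.993, -0.0]
wrist_force: [0.9, -1.1, -0.2]
opening: 91.9
grasp_force: 0.0
t: 0.98
position: [459.2, 332.6, 226.6]
eef_rot: [-0.0, 0.118, 0.993, -0.0]
wrist_force: [1.3, -0.1, -0.7]
opening: 92.0
grasp_force: 0.0
t: 1.4
position: [575.0, 172.9, 226.6]
eef_rot: [-0.0, 0.118, 0.993, -0.0]
wrist_force: [0.2, 0.3, 0.7]
opening: 91.9
grasp_force: 0.0
t: 1.65
position: [598.7, 139.0, 225.9]
eef_rot: [-0.0, 0.121, 0.993, -0.001]
wrist_force: [-1.3, 1.2, 1.1]
opening: 91.5
grasp_force: 0.0
[598.74998101 138.95825653 225.93962851]
[534.9609532  154.38385375 383.22993082] [ 0.239 -0.06  -0.969]
316 144
216 44
```

View pics/w1c.png

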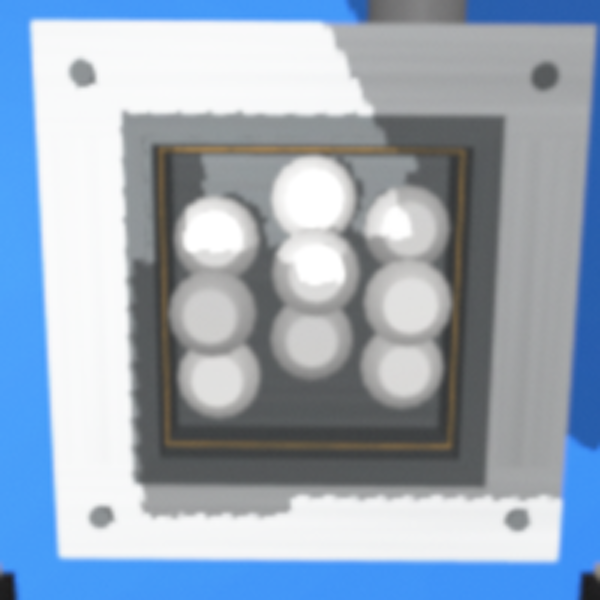

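The crop shows the dial side (pot -x) at the top. There are three columns of three nuggets, and the middle one in each is perched: left (212,312), centre (316,270), right (408,303). I'll locate these and refine the pot's pose.

```bash
python3 - <<'E'
from h import *
cp=camera_params("wrist")
def P(l,z): return np.array([at_z(cp,216+(u+.5)/3-.5,44+(v+.5)/3-.5,z) for u,v in l])
p=P([(30,20),(596,25),(558,562),(60,558)],90); c=p.mean(0); print("pot",c.round(1))
for k in range(4):
    d=p[(k+1)%4]-p[k]; print(np.linalg.norm(d).round(1),np.degrees(np.arctan2(d[1],d[0])).round(2))
q=P([(123,113),(504,117),(486,485),(136,484)],90); print("cruc",q.mean(0).round(1))
q=P([(158,148),(468,150),(450,447),(168,443)],72); print("fill",q.mean(0).round(1))
c=(c+q.mean(0))/2
a=np.radians(-13.7); M=np.array([[np.cos(a),np.sin(a)],[-np.sin(a),np.cos(a)]])
for n,l,z in (("perch",[(212,312),(316,270),(408,303)],77),("floor",[(215,238),(312,196),(407,226),(218,378),(312,340),(402,368)],64)):
    print(n,[(M@(x[:2]-c[:2])).round(1).tolist() for x in P(l,z)])
E
```

```text
pot [559.7 154.5  90. ]
150.0 75.84
150.1 -13.98
149.8 -104.18
150.1 166.09
cruc [559.6 154.8  90. ]
fill [559.5 154.7  72. ]
perch [[2.4, -29.2], [-9.8, 1.5], [-0.3, 28.7]]
floor [[-18.7, -28.9], [-31.0, 0.4], [-22.2, 29.1], [24.0, -28.8], [12.2, 0.6], [20.9, 28.7]]
```

```bash
python3 -m creep '[[0,0,0,0,0,-0.11,1],[0,0,0,0,0,-0.11,1],[0.0145,-0.0367,0,0,0,0,1],[0.0145,-0.0367,0,0,0,0,1],[0.0145,-0.0367,0,0,0,0,1]]'
python3 -m creep '[[0.0145,-0.0367,0,0,0,0,1],[0.0145,-0.0367,0,0,0,0,1],[0.0145,-0.0367,0,0,0,0,1],[0,0,0,0,0,0,1],[0,0,0,0,0,0,1]]'
python3 - <<'E'
from h import *
print(state()["position"], rot(state()["eef_rot"])[:,1]); cp=camera_params("wrist")
i=grab_frame("wrist")[...,::-1]; cv2.imwrite("pics/w2.png",i)
u,v=proj(cp,[507,-79,90]).astype(int)
x0=max(0,u-100);y0=max(0,v-100); print(x0,y0)
cv2.imwrite("pics/w2c.png",cv2.resize(i[y0:y0+200,x0:x0+200],None,fx=3,fy=3,interpolation=cv2.INTER_CUBIC))
E
```

```text
t: 2.12
position: [550.7, 35.6, 226.4]
eef_rot: [-0.0, 0.005, 1.0, 0.001]
wrist_force: [0.1, -0.8, -1.4]
opening: 91.5
grasp_force: 0.0
t: 2.53
position: [505.7, -76.6, 226.8]
eef_rot: [-0.0, 0.01, 1.0, -0.0]
wrist_force: [0.0, 0.5, 0.1]
opening: 92.1
grasp_force: 0.0
[505.71103525 -76.63187885 226.81390972] [ 1.91390275e-02  9.99816761e-01 -3.77613998e-04]
212 93
```

View pics/w2c.png

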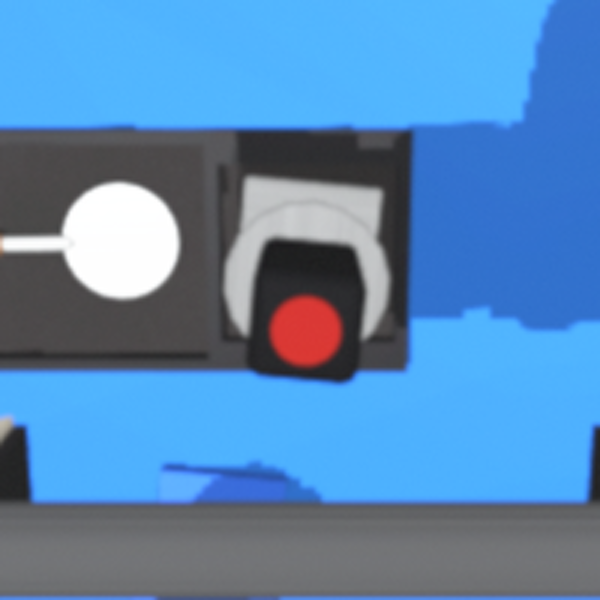

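The real tamper is in the seat. Its red cap is at (306,331) and the foot's back edge runs (243,177)-(383,188), turned about 4.5° from the tool.

```bash
python3 - <<'E'
from h import *
cp=camera_params("wrist")
def P(l,z): return np.array([at_z(cp,212+(u+.5)/3-.5,93+(v+.5)/3-.5,z) for u,v in l])
ang=lambda d:np.degrees(np.arctan2(d[1],d[0])).round(2)
print("cap",P([(306,331)],127)[0].round(1), P([(306,331)],129)[0].round(1))
f=P([(243,177),(383,188)],12);print("foot",f.round(1)[:,:2].tolist(),ang(f[1]-f[0]))
g=P([(247,374),(357,382)],127);print("grip",g.round(1)[:,:2].tolist(),ang(g[1]-g[0]))
g=P([(308,282)],71);print("disc",g.round(1))
t=P([(0,130),(410,130),(408,370),(0,368)],12);print("tray",t.round(1)[:,:2].tolist(),ang(t[1]-t[0]),ang(t[2]-t[3]))
E
```

```text
cap [507.1 -76.  127. ] [506.6 -76.  129. ]
foot [[479.2, -98.5], [483.9, -48.1]] 84.61
grip [[518.5, -91.6], [521.1, -62.9]] 84.73
disc [[505.9 -75.5  71. ]]
tray [[461.2, -184.5], [463.5, -38.5], [552.7, -38.5], [549.4, -192.5]] 89.09 88.78
```

```bash
python3 -m creep '[[-0.001,0.001,0,0,0,0.074,1],[0,0,0.035,0,0,0,1],[0,0,0.035,0,0,0,1],[0,0,0.035,0,0,0,1],[0,0,0.0385,0,0,0,1]]'
python3 -m creep '[[0,0,0,0,0,0,0.3],[0,0,0,0,0,0,-0.3],[0,0,0,0,0,0,-1],[0,0,0,0,0,0,-1],[0,0,0,0,0,0,-1]]' 50
python3 -m creep '[[0,0,0,0,0,0,-1],[0,0,0,0,0,0,-1],[0,0,0,0,0,0,-1],[0,0,0,0,0,0,-1],[0,0,0,0,0,0,-1]]' 50
```

```text
t: 3.0
position: [509.4, -71.2, 82.7]
eef_rot: [0.001, 0.043, 0.999, 0.001]
wrist_force: [1.4, -0.6, 0.5]
opening: 91.8
grasp_force: 0.0
t: 3.42
position: [510.1, -74.6, 85.8]
eef_rot: [0.002, 0.045, 0.999, -0.0]
wrist_force: [0.3, -0.5, -0.3]
opening: 63.3
grasp_force: 0.0
t: 3.83
position: [508.0, -75.3, 83.5]
eef_rot: [0.0, 0.045, 0.999, -0.0]
wrist_force: [0.7, -3.1, -4.8]
opening: 29.6
grasp_force: 25.2
```

```bash
python3 -m creep '[[0,0,0,0,0,0,-1],[0,0,-0.01,0,0,0,-1],[0,0,-0.02,0,0,0,-1],[0,0,-0.03,0,0,0,-1],[0,0,-0.03,0,0,0,-1]]' 50
python3 -m creep '[[0,0,-0.035,0,0,0,-1],[0,0,0,0,0,0,-1],[0,0,0,0,0,0,-1],[0,0,0,0,0,0,-1],[0,0,0,0,0,0,-1]]' 50
python3 - <<'E'
from h import *
for k in range(3):
    s=state(); print(s["position"].round(1),s["wrist_force"].round(2),s["moment"].round(2),s["grasp_force"]); i=grab_frame("wrist")
cv2.imwrite("pics/w3.png",i[...,::-1])
R0=rot(s["eef_rot"]);print(R0.round(4))
E
```

```text
t: 4.25
position: [506.2, -74.2, 173.4]
eef_rot: [-0.002, 0.045, 0.999, 0.001]
wrist_force: [0.4, -0.4, -3.3]
opening: 29.8
grasp_force: 50.0
t: 4.67
position: [506.2, -74.6, 206.5]
eef_rot: [-0.002, 0.045, 0.999, 0.0]
wrist_force: [-0.0, -0.1, -2.6]
opening: 29.8
grasp_force: 50.0
[506.2 -74.6 206.5] [-0.   -0.13 -2.59] [0.04 0.03 0.01] 49.99340057373047
[506.2 -74.6 206.4] [-0.42  0.03 -2.93] [ 0.06 -0.01  0.04] 49.993447065353394
[506.4 -74.6 206.4] [ 0.17  1.47 -3.2 ] [-0.02 -0.   -0.01] 49.9934059381485
[[-9.959e-01  9.030e-02 -3.700e-03]
 [ 9.030e-02  9.959e-01  7.000e-04]
 [ 3.700e-03  4.000e-04 -1.000e+00]]
```

View pics/w3.png

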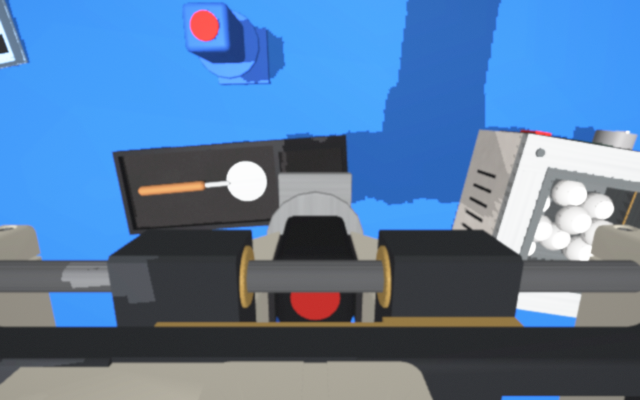

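```bash
python3 -m creep '[[0,0,0,0,0,0.077,-1],[0,0,0,0,0,0.077,-1],[0.0006,0.0391,0,0,0,0,-1],[0.0006,0.0391,0,0,0,0,-1],[0.0006,0.0391,0,0,0,0,-1]]'
python3 -m creep '[[0.0006,0.0391,0,0,0,0,-1],[0.0006,0.0391,0,0,0,0,-1],[0.0006,0.0391,0,0,0,0,-1],[0,0,0,0,0,0,-1],[0,0,0,0,0,0,-1]]'
cat > ok.py <<'E'
import sys; from bench import state
s=state(); f=s["wrist_force"][2]+2.9; print("F %.1f z %.1f"%(f,s["position"][2])); sys.exit(f>float(sys.argv[1]))
E
python3 - <<'E'
from h import *
s=state();print(s["position"].round(1),s["wrist_force"].round(1),rot(s["eef_rot"]).round(4).tolist())
cp=camera_params("wrist"); i=grab_frame("wrist"); cv2.imwrite("pics/w4.png",i[...,::-1])
E
```

```text
t: 5.23
position: [534.3, 40.0, 207.3]
eef_rot: [-0.001, 0.123, 0.992, -0.0]
wrist_force: [0.9, 0.5, -3.8]
opening: 29.7
grasp_force: 50.0
t: 5.65
position: [560.3, 157.7, 207.0]
eef_rot: [-0.001, 0.119, 0.993, 0.001]
wrist_force: [0.0, -1.4, -3.4]
opening: 29.8
grasp_force: 50.0
[560.3 157.7 207. ] [ 0.  -1.4 -3.4] [[-0.9718, 0.236, -0.0021], [0.236, 0.9718, 0.0016], [0.0024, 0.0011, -1.0]]
```

View pics/w4.png

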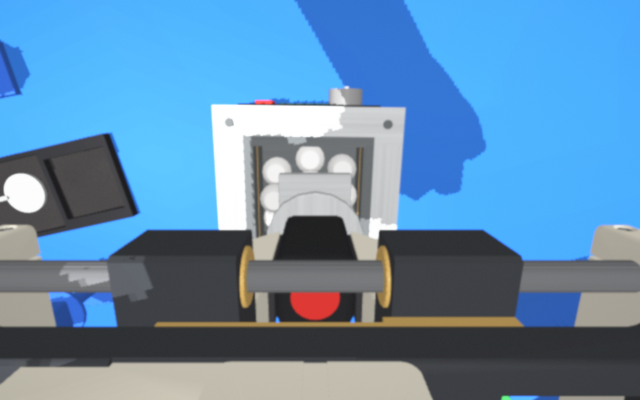

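The foot's front edge is at (279,174)-(350,174), over the crucible. The pot's front top corners are at (213,105) and (405,108).

```bash
python3 - <<'E'
from h import *
cp=camera_params("wrist"); ang=lambda d:np.degrees(np.arctan2(d[1],d[0])).round(2)
f=np.array([at_z(cp,u,v,135.7) for u,v in [(279,174),(350.5,174)]])
p=np.array([at_z(cp,u,v,90) for u,v in [(213,105),(405,108)]])
c=np.array([at_z(cp,u,v,90) for u,v in [(249,137),(373,139.)]])
for a,h in((f,25),(p,75),(c,46)):
    d=(a[1]-a[0])/np.linalg.norm(a[1]-a[0]); n=np.array([d[1],-d[0],0]); print(np.linalg.norm(a[1]-a[0]).round(1),ang(d),(a.mean(0)+h*n).round(1))
E
```

```text
48.2 76.16 [558.1 154.4 135.7]
148.2 75.29 [561.7 147.9  90. ]
97.8 75.24 [557.2 150.9  90. ]
```

```bash
python3 -m creep '[[0.003,0.013,0,0,0,0,-1],[0,0,0.02,0,0,0,-1],[0,0,0.015,0,0,0,-1],[0,0,0,0,0,0,-1],[0,0,0,0,0,0,-1]]' && python3 ok.py 3 && python3 -m creep '[[0,0,0.003,0,0,0,-1],[0,0,0.003,0,0,0,-1],[0,0,0,0,0,0,-1]]' && python3 ok.py 3 && python3 -m creep '[[0,0,0.002,0,0,0,-1],[0,0,0,0,0,0,-1]]' | sed -n 2,4p && python3 ok.py 3 && python3 -m creep '[[0,0,0.002,0,0,0,-1],[0,0,0,0,0,0,-1]]' | sed -n 2,4p && python3 ok.py 3
```

```text
t: 6.12
position: [560.6, 165.4, 172.2]
eef_rot: [-0.001, 0.123, 0.992, -0.001]
wrist_force: [-0.2, 0.1, -2.3]
opening: 29.8
grasp_force: 50.0
F 0.6 z 172.2False
```

```bash
sed -i 's/sys.exit(f>float(sys.argv\[1\]))/sys.exit(int(f>float(sys.argv[1])))/' ok.py
python3 - <<'E'
from h import *
P=[]
for k in range(6):
    s=state(); P.append(s["position"]); i=grab_frame("wrist")
print(np.round(P,1).tolist(),np.mean(P,0)); cv2.imwrite("pics/w5.png",cv2.resize(i[80:260,200:430],None,fx=3,fy=3,interpolation=cv2.INTER_CUBIC)[...,::-1])
E
```

```text
[[560.6, 165.4, 172.2], [561.5, 165.9, 173.3], [562.0, 166.3, 173.9], [562.3, 166.6, 174.3], [562.3, 166.8, 174.4], [562.2, 167.0, 174.3]] [561.80108338 166.34363914 173.73730245]
```

View pics/w5.png

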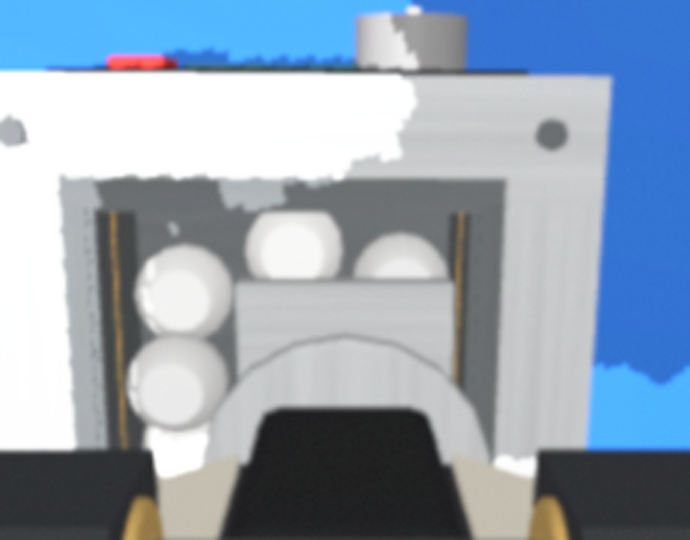

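```bash
python3 -m creep '[[0,0.002,0.005,0,0,0,-1],[0,0,0.005,0,0,0,-1],[0,0,0,0,0,0,-1],[0,0,0,0,0,0,-1]]' |grep -E 'pos|force' && python3 ok.py 3 && python3 -m creep '[[0,0,0.002,0,0,0,-1],[0,0,0,0,0,0,-1],[0,0,0,0,0,0,-1]]' | grep wrist && python3 ok.py 3 && python3 -m creep '[[0,0,0.002,0,0,0,-1],[0,0,0,0,0,0,-1],[0,0,0,0,0,0,-1]]' | grep wrist && python3 ok.py 3 && python3 -m creep '[[0,0,0.002,0,0,0,-1],[0,0,0,0,0,0,-1],[0,0,0,0,0,0,-1]]' | grep wrist && python3 ok.py 3 && python3 -m creep '[[0,0,0.0015,0,0,0,-1],[0,0,0,0,0,0,-1],[0,0,0,0,0,0,-1]]' | grep wrist && python3 ok.py 3 && python3 -m creep '[[0,0,0.0015,0,0,0,-1],[0,0,0,0,0,0,-1],[0,0,0,0,0,0,-1]]' | grep wrist && python3 ok.py 3 && python3 -m creep '[[0,0,0.0015,0,0,0,-1],[0,0,0,0,0,0,-1],[0,0,0,0,0,0,-1]]' | grep wrist && python3 ok.py 3
```

```text
position: [561.3, 168.9, 162.5]
wrist_force: [-0.4, 0.8, -3.1]
grasp_force: 50.0
F -0.2 z 162.5
wrist_force: [0.3, 1.4, -3.5]
F -0.6 z 161.1
wrist_force: [-0.4, -0.4, -3.0]
F -0.1 z 159.1
wrist_force: [-0.2, -0.6, -1.5]
F 1.4 z 157.4
wrist_force: [-0.1, 0.6, 3.4]
F 6.3 z 156.5
```

```bash
python3 -m creep '[[0,0,0.001,0,0,0,-1],[0,0,0,0,0,0,-1]]' >o && python3 ok.py 14 && python3 -m creep '[[0,0,0.001,0,0,0,-1],[0,0,0,0,0,0,-1]]' >o && python3 ok.py 14 && python3 -m creep '[[0,0,0.001,0,0,0,-1],[0,0,0,0,0,0,-1]]' >o && python3 ok.py 14 && python3 -m creep '[[0,0,0.001,0,0,0,-1],[0,0,0,0,0,0,-1]]' >o && python3 ok.py 14 && python3 -m creep '[[0,0,0.001,0,0,0,-1],[0,0,0,0,0,0,-1]]' >o && python3 ok.py 14 && python3 -m creep '[[0,0,0.001,0,0,0,-1],[0,0,0,0,0,0,-1]]' >o && python3 ok.py 14 && python3 -m creep '[[0,0,0.001,0,0,0,-1],[0,0,0,0,0,0,-1]]' >o && python3 ok.py 14 && python3 -m creep '[[0,0,0.001,0,0,0,-1],[0,0,0,0,0,0,-1]]' >o && python3 ok.py 14; tail -5 o
```

```text
F 7.6 z 155.8
F 9.4 z 155.1
F 9.3 z 154.3
F 9.0 z 153.2
F 6.8 z 152.1
F -0.6 z 150.2
F -0.4 z 147.6
F 1.7 z 147.0
position: [561.2, 168.7, 147.0]
eef_rot: [-0.001, 0.122, 0.993, -0.0]
wrist_force: [-0.9, 0.1, -1.2]
opening: 29.8
grasp_force: 50.0
```

```bash
python3 -m creep '[[0,0,0.001,0,0,0,-1],[0,0,0,0,0,0,-1]]' >o && python3 ok.py 14 && python3 -m creep '[[0,0,0.001,0,0,0,-1],[0,0,0,0,0,0,-1]]' >o && python3 ok.py 14 && python3 -m creep '[[0,0,0.001,0,0,0,-1],[0,0,0,0,0,0,-1]]' >o && python3 ok.py 14 && python3 -m creep '[[0,0,0.001,0,0,0,-1],[0,0,0,0,0,0,-1]]' >o && python3 ok.py 14 && python3 -m creep '[[0,0,0.001,0,0,0,-1],[0,0,0,0,0,0,-1]]' >o && python3 ok.py 14 && python3 -m creep '[[0,0,0.001,0,0,0,-1],[0,0,0,0,0,0,-1]]' >o && python3 ok.py 14 && python3 -m creep '[[0,0,0.001,0,0,0,-1],[0,0,0,0,0,0,-1]]' >o && python3 ok.py 14 && python3 -m creep '[[0,0,0.001,0,0,0,-1],[0,0,0,0,0,0,-1]]' >o && python3 ok.py 14; tail -5 o
```

```text
F 3.4 z 146.8
F 8.0 z 146.6
F 12.0 z 146.5
F 17.1 z 146.5
position: [563.4, 170.0, 146.5]
eef_rot: [0.002, 0.122, 0.993, 0.001]
wrist_force: [-2.0, -0.6, 14.2]
opening: 29.9
grasp_force: 50.0
```

```bash
python3 -m creep '[[0,0,-0.012,0,0,0,-1],[0,0,-0.01,0,0,0,-1],[0,-0.017,0,0,0,0,-1],[0,-0.017,0,0,0,0,-1],[0,0,0,0,0,0,-1]]' >o && python3 -m creep '[[0,0,0,0,0,0,-1],[0,0,0,0,0,0,-1]]' >o && python3 ok.py 5;  python3 - <<'E'
from h import *
s=state(); print(s["position"].round(1),s["wrist_force"].round(1))
i=grab_frame("wrist"); cv2.imwrite("pics/w6.png",cv2.resize(i[80:260,200:430],None,fx=3,fy=3,interpolation=cv2.INTER_CUBIC)[...,::-1])
E
```

```text
F 0.6 z 165.9
[553.8 136.5 165.9] [-1.1  1.  -2.3]
```

View pics/w6.png

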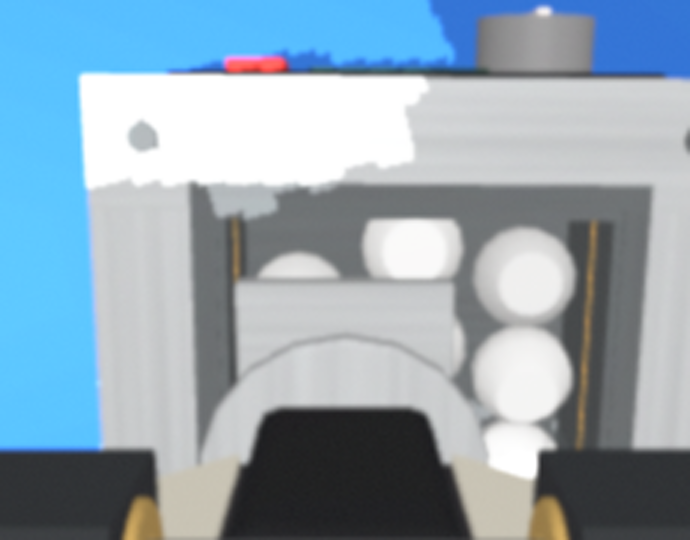

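The right column now lies level. The foot is at y≈-18 in the pot, over the left perched nugget.

```bash
python3 -m creep '[[0,0.001,0.002,0,0,0,-1],[0,0,0.002,0,0,0,-1],[0,0,0,0,0,0,-1]]' >o && python3 ok.py 3 && python3 -m creep '[[0,0,0.002,0,0,0,-1],[0,0,0,0,0,0,-1],[0,0,0,0,0,0,-1]]' >o && python3 ok.py 3 && python3 -m creep '[[0,0,0.0015,0,0,0,-1],[0,0,0,0,0,0,-1]]' >o && python3 ok.py 6 && python3 -m creep '[[0,0,0.001,0,0,0,-1],[0,0,0,0,0,0,-1]]' >o && python3 ok.py 14 && python3 -m creep '[[0,0,0.001,0,0,0,-1],[0,0,0,0,0,0,-1]]' >o && python3 ok.py 14 && python3 -m creep '[[0,0,0.001,0,0,0,-1],[0,0,0,0,0,0,-1]]' >o && python3 ok.py 14 && python3 -m creep '[[0,0,0.001,0,0,0,-1],[0,0,0,0,0,0,-1]]' >o && python3 ok.py 14 && python3 -m creep '[[0,0,0.001,0,0,0,-1],[0,0,0,0,0,0,-1]]' >o && python3 ok.py 14 && python3 -m creep '[[0,0,0.001,0,0,0,-1],[0,0,0,0,0,0,-1]]' >o && python3 ok.py 14 && python3 -m creep '[[0,0,0.001,0,0,0,-1],[0,0,0,0,0,0,-1]]' >o && python3 ok.py 14 && python3 -m creep '[[0,0,0.001,0,0,0,-1],[0,0,0,0,0,0,-1]]' >o && python3 ok.py 14 ; tail -5 o
```

```text
F -0.3 z 161.0
F -0.4 z 159.4
F 0.3 z 158.0
F 0.2 z 157.3
F 2.1 z 156.6
F 5.0 z 155.6
F 3.9 z 154.6
F 4.7 z 153.2
F 2.1 z 151.9
F 0.2 z 150.3
F -1.0 z 149.3
position: [553.0, 136.8, 149.3]
eef_rot: [-0.001, 0.122, 0.993, -0.0]
wrist_force: [-0.1, 0.4, -3.9]
opening: 29.7
grasp_force: 50.0
```

```bash
python3 -m creep '[[0,0,0.001,0,0,0,-1],[0,0,0,0,0,0,-1]]' >o && python3 ok.py 12 && python3 -m creep '[[0,0,0.001,0,0,0,-1],[0,0,0,0,0,0,-1]]' >o && python3 ok.py 12 && python3 -m creep '[[0,0,0.001,0,0,0,-1],[0,0,0,0,0,0,-1]]' >o && python3 ok.py 12 && python3 -m creep '[[0,0,0.001,0,0,0,-1],[0,0,0,0,0,0,-1]]' >o && python3 ok.py 12 && python3 -m creep '[[0,0,0.001,0,0,0,-1],[0,0,0,0,0,0,-1]]' >o && python3 ok.py 12 && python3 -m creep '[[0,0,0.001,0,0,0,-1],[0,0,0,0,0,0,-1]]' >o && python3 ok.py 12 && python3 -m creep '[[0,0,0.001,0,0,0,-1],[0,0,0,0,0,0,-1]]' >o && python3 ok.py 12; tail -5 o
```

```text
F -0.7 z 148.7
F -0.7 z 147.9
F 0.1 z 147.1
F 2.6 z 146.5
F 8.3 z 146.1
F 12.8 z 145.9
position: [554.3, 138.2, 145.9]
eef_rot: [0.001, 0.122, 0.993, 0.001]
wrist_force: [-4.1, 0.3, 9.9]
opening: 29.8
grasp_force: 50.0
```

```bash
python3 -m creep '[[0,0,-0.012,0,0,0,-1],[0,0,-0.008,0,0,0,-1],[0.003,0.0175,0,0,0,0,-1],[0,0,0,0,0,0,-1],[0,0,0,0,0,0,-1]]' >o && python3 ok.py 5 && python3 -m creep '[[0,0,0.002,0,0,0,-1],[0,0,0.002,0,0,0,-1],[0,0,0,0,0,0,-1]]' >o && python3 ok.py 3 && python3 -m creep '[[0,0,0.002,0,0,0,-1],[0,0,0,0,0,0,-1],[0,0,0,0,0,0,-1]]' >o && python3 ok.py 3 && python3 -m creep '[[0,0,0.0015,0,0,0,-1],[0,0,0,0,0,0,-1]]' >o && python3 ok.py 6 && python3 -m creep '[[0,0,0.001,0,0,0,-1],[0,0,0,0,0,0,-1]]' >o && python3 ok.py 14 && python3 -m creep '[[0,0,0.001,0,0,0,-1],[0,0,0,0,0,0,-1]]' >o && python3 ok.py 14 && python3 -m creep '[[0,0,0.001,0,0,0,-1],[0,0,0,0,0,0,-1]]' >o && python3 ok.py 14 && python3 -m creep '[[0,0,0.001,0,0,0,-1],[0,0,0,0,0,0,-1]]' >o && python3 ok.py 14 && python3 -m creep '[[0,0,0.001,0,0,0,-1],[0,0,0,0,0,0,-1]]' >o && python3 ok.py 14 && python3 -m creep '[[0,0,0.001,0,0,0,-1],[0,0,0,0,0,0,-1]]' >o && python3 ok.py 14 && python3 -m creep '[[0,0,0.001,0,0,0,-1],[0,0,0,0,0,0,-1]]' >o && python3 ok.py 14 && python3 -m creep '[[0,0,0.001,0,0,0,-1],[0,0,0,0,0,0,-1]]' >o && python3 ok.py 14 ; tail -5 o
```

```text
F -0.6 z 164.6
F -0.4 z 159.3
F -0.1 z 157.9
F -0.7 z 156.5
F -0.3 z 155.6
F 0.3 z 154.5
F -0.7 z 153.6
F 0.1 z 152.5
F 0.1 z 151.5
F -0.5 z 150.5
F -0.8 z 149.6
F 0.2 z 148.5
position: [555.1, 154.7, 148.5]
eef_rot: [-0.0, 0.122, 0.993, -0.0]
wrist_force: [-0.2, -0.3, -2.7]
opening: 29.7
grasp_force: 50.0
```

```bash
python3 -m creep '[[0,0,0.001,0,0,0,-1],[0,0,0,0,0,0,-1]]' >o && python3 ok.py 8 && python3 -m creep '[[0,0,0.001,0,0,0,-1],[0,0,0,0,0,0,-1]]' >o && python3 ok.py 8 && python3 -m creep '[[0,0,0.001,0,0,0,-1],[0,0,0,0,0,0,-1]]' >o && python3 ok.py 8 && python3 -m creep '[[0,0,0.001,0,0,0,-1],[0,0,0,0,0,0,-1]]' >o && python3 ok.py 8 && python3 -m creep '[[0,0,0.001,0,0,0,-1],[0,0,0,0,0,0,-1]]' >o && python3 ok.py 8 && python3 -m creep '[[0,0,0.001,0,0,0,-1],[0,0,0,0,0,0,-1]]' >o && python3 ok.py 8 && python3 -m creep '[[0,0,0.001,0,0,0,-1],[0,0,0,0,0,0,-1]]' >o && python3 ok.py 8; tail -5 o
```

```text
F -0.4 z 147.5
F 0.3 z 146.6
F 3.5 z 146.1
F 9.1 z 145.7
position: [555.4, 155.1, 145.7]
eef_rot: [0.0, 0.122, 0.993, 0.0]
wrist_force: [-2.3, 0.8, 6.2]
opening: 29.6
grasp_force: 50.0
```

Now I'll press to about 11 N and hold it.

```bash
python3 -m creep '[[0,0,0.0006,0,0,0,-1],[0,0,0,0,0,0,-1],[0,0,0,0,0,0,-1]]' >o; python3 ok.py 20 && python3 -m creep '[[0,0,0,0,0,0,-1],[0,0,0,0,0,0,-1],[0,0,0,0,0,0,-1],[0,0,0,0,0,0,-1]]' >o; python3 ok.py 20 && python3 -m creep '[[0,0,0,0,0,0,-1],[0,0,0,0,0,0,-1],[0,0,0,0,0,0,-1]]' >o; python3 ok.py 20
```

```text
F 11.4 z 145.6
F 12.1 z 145.6
F 11.7 z 145.6
```

```bash
python3 -m creep '[[0,0,-0.008,0,0,0,-1],[0,0,-0.02,0,0,0,-1],[0,0,-0.035,0,0,0,-1],[0,-0.03,0,0,0,0,-1],[0,-0.03,0,0,0,0,-1]]' >o; python3 -m creep '[[0,-0.03,0,0,0,0,-1],[0,0,0,0,0,0,-1],[0,0,0,0,0,0,-1],[0,0,0,0,0,0,-1]]' >o; python3 - <<'E'
from h import *
s=state(); print(s["t"],s["position"].round(1),s["wrist_force"].round(1))
cp=camera_params("wrist"); i=grab_frame("wrist"); u,v=proj(cp,[559,152.5,64]).astype(int); print(u,v)
x0=min(max(0,u-90),440); y0=max(0,v-80)
cv2.imwrite("pics/w7.png",cv2.resize(i[y0:y0+170,x0:x0+200],None,fx=3,fy=3,interpolation=cv2.INTER_CUBIC)[...,::-1])
E
```

```text
18.05 [533.6  67.6 207.3] [ 0.4  0.2 -3.2]
413 194
```

View pics/w7.png

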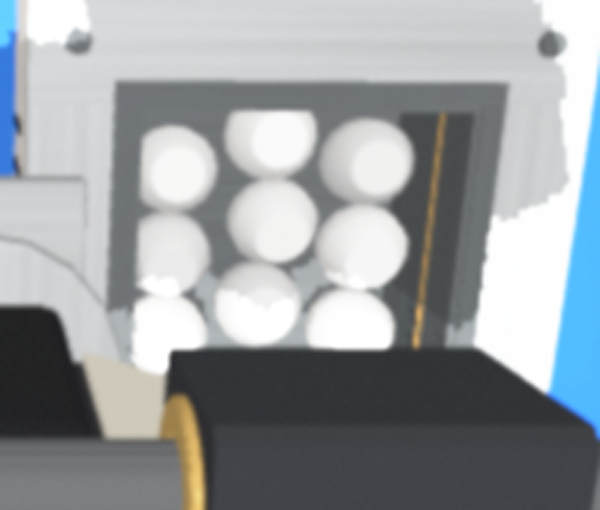

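All nine nuggets lie separate and level in a 3x3 layer. Next I'll take the tamper back to its seat.

```bash
python3 -m creep '[[-0.0019,-0.0361,0,0,0,0,-1],[-0.0019,-0.0361,0,0,0,0,-1],[-0.0019,-0.0361,0,0,0,0,-1],[-0.0019,-0.0361,0,0,0,-0.077,-1],[0,0,0,0,0,-0.077,-1]]' >o; python3 -m creep '[[0,0,0,0,0,0,-1],[0,0,0,0,0,0,-1],[0,0,0,0,0,0,-1],[0,0,0,0,0,0,-1]]'
python3 - <<'E'
from h import *
s=state(); r=rot(s["eef_rot"]);print(s["position"],r.round(4).tolist()); d=np.array([506.5,-74.8])-s["position"][:2]; print((r[:2,:2].T@d).round(2), np.degrees(np.arctan2(r[1,1],r[0,1])))
E
```

```text
t: 18.85
position: [506.3, -72.5, 207.1]
eef_rot: [0.0, 0.044, 0.999, 0.0]
wrist_force: [0.2, 0.3, -2.8]
opening: 29.7
grasp_force: 50.0
[506.34813567 -72.53847365 207.1172955 ] [[-0.9961, 0.0884, 0.0002], [0.0884, 0.9961, 0.0008], [-0.0002, 0.0008, -1.0]]
[-0.35 -2.24] 84.92800648091709
```

```bash
python3 -m creep '[[0,-0.002,0.03,0,0,0,-1],[0,0,0.03,0,0,0,-1],[0,0,0.03,0,0,0,-1],[0,0,0.014,0,0,0,-1],[0,0,0,0,0,0,-1]]' >o; python3 -m creep '[[0,0,0,0,0,0,-1],[0,0,0,0,0,0,-1],[0,0,0.002,0,0,0,-1],[0,0,0,0,0,0,-1]]' |grep -E "pos|wrist"; python3 ok.py 3 &&  python3 -m creep '[[0,0,0.0015,0,0,0,-1],[0,0,0,0,0,0,-1]]' >o; python3 ok.py 3 &&  python3 -m creep '[[0,0,0.0015,0,0,0,-1],[0,0,0,0,0,0,-1]]' >o; python3 ok.py 3 &&  python3 -m creep '[[0,0,0.0015,0,0,0,-1],[0,0,0,0,0,0,-1]]' >o; python3 ok.py 3 &&  python3 -m creep '[[0,0,0.001,0,0,0,-1],[0,0,0,0,0,0,-1]]' >o; python3 ok.py 3 &&  python3 -m creep '[[0,0,0.001,0,0,0,-1],[0,0,0,0,0,0,-1]]' >o; python3 ok.py 3 && python3 -m creep '[[0,0,0.001,0,0,0,-1],[0,0,0,0,0,0,-1]]' >o; python3 ok.py 3
```

```text
position: [506.8, -76.6, 102.3]
wrist_force: [0.2, -0.6, -2.4]
F 0.5 z 102.3
F 0.5 z 100.1
F -0.3 z 98.1
F 0.6 z 96.4
F -0.7 z 95.4
F -0.2 z 94.4
F -0.3 z 93.5
```

```bash
python3 -m creep '[[0,0,0.0015,0,0,0,-1],[0,0,0.0015,0,0,0,-1],[0,0,0,0,0,0,-1]]' >o; python3 ok.py 2.5 &&  python3 -m creep '[[0,0,0.0015,0,0,0,-1],[0,0,0,0,0,0,-1]]' >o; python3 ok.py 2.5 &&  python3 -m creep '[[0,0,0.001,0,0,0,-1],[0,0,0,0,0,0,-1]]' >o; python3 ok.py 2.5 &&  python3 -m creep '[[0,0,0.001,0,0,0,-1],[0,0,0,0,0,0,-1]]' >o; python3 ok.py 2.5 &&  python3 -m creep '[[0,0,0.001,0,0,0,-1],[0,0,0,0,0,0,-1]]' >o; python3 ok.py 2.5 &&  python3 -m creep '[[0,0,0.001,0,0,0,-1],[0,0,0,0,0,0,-1]]' >o; python3 ok.py 2.5 && python3 -m creep '[[0,0,0.001,0,0,0,-1],[0,0,0,0,0,0,-1]]' >o; python3 ok.py 2.5&& python3 -m creep '[[0,0,0.001,0,0,0,-1],[0,0,0,0,0,0,-1]]' >o; python3 ok.py 2.5; tail -5 o
```

```text
F 0.4 z 90.3
F -0.7 z 88.8
F -0.3 z 88.0
F -0.1 z 87.0
F -0.0 z 86.0
F 0.1 z 85.0
F -0.5 z 84.0
F 4.3 z 83.4
position: [505.8, -76.6, 83.4]
eef_rot: [0.0, 0.045, 0.999, -0.0]
wrist_force: [-0.4, 0.5, 1.4]
opening: 29.6
grasp_force: 50.0
```

```bash
python3 -m creep '[[0,0,0,0,0,0,-0.3],[0,0,0,0,0,0,-0.1],[0,0,0,0,0,0,0.2],[0,0,0,0,0,0,0.5],[0,0,0,0,0,0,0.5]]' 10; python3 -m creep '[[0,0,0,0,0,0,1],[0,0,0,0,0,0,1],[0,0,0,0,0,0,1],[0,0,-0.02,0,0,0,1],[0,0,-0.04,0,0,0,1]]' >o;  python3 -m creep '[[0,0,-0.04,0,0,0,1],[0,0,-0.04,0,0,0,1],[0,0,0,0,0,0,1],[0,0,0,0,0,0,1],[0,0,0,0,0,0,1]]'
python3 - <<'E'
from h import *
cp=camera_params("wrist"); i=grab_frame("wrist").astype(int); cv2.imwrite("pics/w8.png",i[...,::-1])
m=((i[...,0]>150)&(i[...,1]<90)&(i[...,2]<90)).astype(np.uint8)
n,l,st,c=cv2.connectedComponentsWithStats(m)
for k in range(1,n):
    if st[k,4]>60: print(st[k],c[k].round(1),at_z(cp,*c[k],127).round(1))
E
```

```text
t: 22.43
position: [505.8, -76.6, 83.2]
eef_rot: [0.0, 0.045, 0.999, 0.0]
wrist_force: [0.2, -0.4, 0.5]
opening: 54.1
grasp_force: 0.0
t: 23.27
position: [505.3, -76.7, 223.1]
eef_rot: [0.0, 0.045, 0.999, -0.0]
wrist_force: [-0.6, 0.5, -0.5]
opening: 91.7
grasp_force: 0.0
[303 190  24  24 434] [314.8 201.4] [503.7 -77.2 127. ][ WARN:0@0.265] global loadsave.cpp:1063 imwrite_ Unsupported depth image for selected encoder is fallbacked to CV_8U.
```

```bash
python3 -c "
from bench import *
print(close_job())"
```

```text
the job is handed in; nothing more can be done
None
```

The job is handed in after about 23 s; no verdict came back. The last look into the pot showed all nine nuggets level in one layer, pressed at about 12 N for over half a second with no force reading above about 17 N. The tamper is released in its seat, about 4 mm from the centre by the camera.

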